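# Set the experiment lamp one click over and start it

### The arm

A 7-joint arm with a two-finger parallel gripper is mounted at the origin on the work surface. World frame = base frame: x ahead of the robot, y to its left, z up, the work surface at z = 0. Lengths are in m, angles in degrees, forces in N, time in s.
With the tool pointing down it reaches from about 0.425 to 0.875 m from the base axis. Payload 4.7 kg.
Tool frame: the origin (TCP) lies at the very end of the fingers, on their centre line; the grasp point (between the pads) lies env.tcp_to_grasp behind it (env.tcp_to_grasp is the distance from the TCP to the grasp point, in m); z points along the fingers, x is the direction in which the jaws open and shut, and the axes are right-handed (so a half turn about z gives the same grasp; the last joint's range is limited). The gripper opens to 87 mm and grips with 3 to 60 N. Pads are 19 mm wide; open, the fingers measure 117 mm over their backs; the gripper's body (75 mm by 190 mm) begins 51 mm behind the grasp point.
Start: joints at [-66.858, 18.392, -4.016, 83.108, 1.295, 78.541, -3.26], TCP at [0.247, 0.601, 0.223] pointing down, gripper open.
Joint ranges: [-163.93, 163.93], [-17.29, 119.83], [-79.2, 71.16], [3.27, 140.29], [-89.18, 269.18], [5.43, 117.66], [-154.24, 154.24]. Speed limits (degrees/s): [147.25, 147.25, 180, 180, 180, 180, 180].

### API

Orientations are given as [roll, pitch, yaw] about the fixed x, y, z axes, in that order (R = Rz(yaw) Ry(pitch) Rx(roll)).
In Python, from cell import env gives the robot as it stands. The module is installed in compiled form; this text tells all that it offers.
- The arm moves only by the tool send_rows, never from a script. Its argument "steps" is a list of rows, each a list of 3 entries, a list of its own where there are three numbers: the shift along the tool's x, y, z in m, then the turn, a rotation vector about the tool's x, y, z in rad, then the finger opening in m, from 0 to 0.087. A call has exactly 5 rows; each row is the pose to reach, as a shift and turn from the pose commanded when the call began, along the tool's axes at that moment; what a row does not reach only later rows make up. A row lasts 1/12 s, in which the tool goes at most 41.7 mm and 7.16 degrees, less where a joint would pass 70% of its speed; a pose out of reach is approached as far as the arm can. A call with a gripper value outside its range is refused whole. The fingers move at their own pace and stop on an object; "grip_force" is the grip in N (left out, the last holds). Time passes only in rows, so rows that repeat a pose let the fingers close, or fill a call up. It gives the time, the measured TCP pose, the force and the opening at its end, in the units of the state.
- env.get_obs(): the state, without advancing time (a new reading comes with each control period).
- env.read_camera(name): name is "scene" or "top"; returns a dict with "pixels" (384x512x3 uint8, red, green, blue), "fx", "fy", "cx", "cy" (pixels), "position" and "rotation" of the camera in the world. Camera axes: x right, y up, looking along -z (the intrinsics and any distortion apply to the point x, -y, -z); pixel columns grow to the right and rows downward; lengths in m; the calibration is good to about 2 mm. A picture is of the moment at which its call begins. There is no depth.
- env.sign_off(): hands the job in, once; it reports no verdict.
The state is a dict: "time_s": time; "qpos": joint angles; "joint_velocities": joint speeds; "effort": joint torques, N m; "tool_pos": TCP position; "tool_rot": TCP orientation; "force": force on the tool from outside, world axes, zero at the start; "wrist_torque": the same for the moment, N m; "grip_width": finger opening in m.
Only numpy, scipy, OpenCV 4.12 (cv2) and the standard library are available. Lean on these libraries where they do the work, as an engineer would, in place of code of your own. Each camera call takes 0.05 s, during which the arm holds its last target.

### The job

Set the lamp box for the climate experiment without grasping or lifting anything: by the friction of a fingertip, turn the large flat dial just one click and no further, to whichever side the upright peg stands, so that its white pointer line rests in the click opposite the peg. Then press the round start button right down and let it come back up, and move clear. Leave the small fan dial and the globe, beaker, lamp bulb and jar standing about as they are.

Things in the scene. Friction and masses are not known exactly. Their poses are not given: they have to be found in the camera images.
- lamp_box: fixed plywood control box with a grey top, 200 x 320 x 70 mm high (x, y, z); origin at the centre of its underside. The large dial's axis is at y = +70 mm, the start button at x = -45, y = -95 mm, the fan dial at x = +45, y = -95 mm in its frame
- dial_top (a point): centre of the flat top of the large black knurled dial, 96 mm diameter, 13 mm high, top 90.5 mm above the table. The knurled band is 24 to 44 mm from the centre. It turns about the vertical and is sprung: pressed down, it gives from about 3 N, 1 mm per further 3 N, and bottoms at 3 mm. Its x axis is the way the white pointer line points; it turns with the dial
- dial_aim (a point): a point 60 mm from the dial's axis straight ahead of its white pointer line, at the height of the dial's top; it turns with the dial, and in plan lies on the peg when the pointer is opposite the peg
- dial (a joint): dial angle in rad, growing counter-clockwise from above; 0 at the start. It clicks into a detent every 45 degrees (0.785 rad): let go, it springs to the nearest one. Getting over takes about 0.07 N m (1.9 N along the dial at 36 mm from its axis), hardest a quarter of the way and helped from half-way on
- peg_top (a point): centre of the top of the upright wooden marker peg, 14 mm diameter, standing 28 mm above the white ring round the dial, its top 102 mm above the table, 60 mm from the dial's axis. It stands 45 degrees (one click) from the starting pointer, counter-clockwise or clockwise; on the other side is a flat wooden plug 3 mm high. Fixed
- start_top (a point): centre of the top of the round grey push button, 30 mm diameter in a black collar of 46 mm, 88 mm above the table, pressed straight down. Moves with the button
- start (a joint): travel of the start button in m: 0 up, 0.006 fully down; the spring takes 1.5 N to start and 5 N to the bottom and brings it back up
- fan_top (a point): centre of the top of the small fan dial, 36 mm diameter, 89 mm above the table, on the same box 90 mm beyond the start button; not to be turned
- fan (a joint): angle of the small fan dial in rad, 0 at the start, growing counter-clockwise; it stays where it is left
- globe: loose blue globe of 72 mm on a wooden foot, 102 mm high; origin at the centre of its underside, z up
- beaker: loose glass beaker, 66 mm wide, 85 mm high; origin at the centre of its underside, z up
- bulb: loose white reflector lamp bulb standing on its face, 76 mm wide, 104 mm high; origin at the centre of its underside, z up
- jar: loose amber jar, 52 mm wide, 70 mm high; origin at the centre of its underside, z up

How it is judged:
By the outcome, as a careful person would: the job done as asked, in the order asked, and still so for the second after the job is handed in, with the robot touching nothing.
It also fails if it takes over 40 s, if anything falls off the work surface, if the arm or the gripper's body presses on something with over 40 N, if the wrist force passes 120 N, or if a joint passes its speed limit or range.

## Working session

There is one attempt and no reset: what is moved stays moved. The work goes in short steps, Python scripts to look and compute and a tool call to move; the robot and the scene stay as the last step left them, time stands still between calls to the robot, and variables do not carry over. Pictures are saved under pics/ and viewed, and the job is handed in when it is done.

Besides the shell and the picture viewer there is one more tool, called after "Emit:" as a command line: name --argument value ..., lists and objects as JSON in quotes. send_rows: Moves the arm, as the interface text tells. Its arguments: {"type":"object","properties":{"steps":{"type":"array"},"grip_force":{"type":"number"}},"required":["steps"]}

```bash
mkdir -p pics; python3 - <<'E'
from cell import env
import cv2,numpy as np
print(env.get_obs(), env.tcp_to_grasp)
for n in("scene","top"):
    c=env.read_camera(n); cv2.imwrite(f"pics/{n}0.png",c["pixels"][:,:,::-1])
    print(n,{k:(v if k!='pixels' else 0) for k,v in c.items()})
E
```

```text
{'time_s': 0.0, 'qpos': array([-66.85877817,  18.44072279,  -4.01668782,  83.17522514,
         1.29591139,  78.54224948,  -3.25995507]), 'joint_velocities': array([ 0.01584635,  0.0152201 ,  0.13355232,  0.01683675, -0.06461874,
        0.00229683, -0.0244055 ]), 'effort': array([ 1.11997970e-04, -4.91273975e+01, -4.04015249e-01, -3.12527668e+01,
       -6.38532895e-02,  4.40177252e-02,  1.76597218e-04]), 'tool_pos': array([0.24682241, 0.60070072, 0.22144002]), 'tool_rot': array([1.79993635e+02, 1.12894848e-01, 6.76698530e+01]), 'force': array([-0.15235387,  0.54789056,  0.1925585 ]), 'wrist_torque': array([-0.02030955, -0.02738843,  0.02652212]), 'grip_width': 0.08688147051593392} 0.0187
scene {'pixels': 0, 'fx': 464.8376115724105, 'fy': 464.8376115724105, 'cx': 245.17409022232633, 'cy': 189.36559082689382, 'position': array([1.36513198, 0.08053236, 0.66710441]), 'rotation': array([52.07663745, -1.23138674, 95.44241234])}
top {'pixels': 0, 'fx': 378.00369305457053, 'fy': 378.00369305457053, 'cx': 257.0648716410391, 'cy': 195.8776028808445, 'position': array([0.48844205, 0.04180274, 1.03048283]), 'rotation': array([  9.31157552,  -0.46514686, -89.68229466])}
```

View pics/scene0.png

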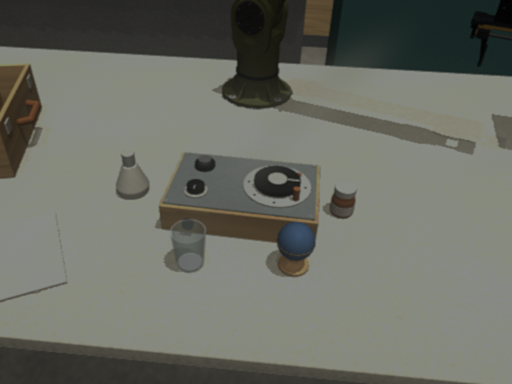

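View pics/top0.png

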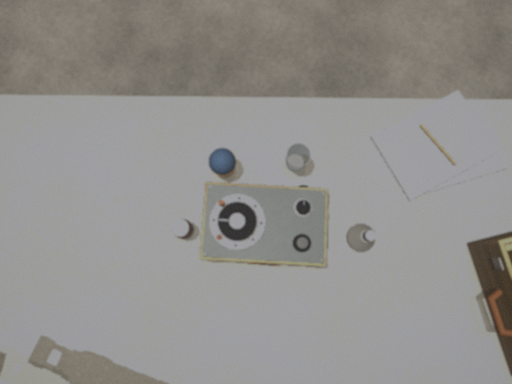

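```bash
cat > h.py <<'E'
import cv2,numpy as np
from scipy.spatial.transform import Rotation as R
from cell import env
def Rm(c): return R.from_euler('xyz',c['rotation'],degrees=True).as_matrix()
def proj(c,p):
    q=(np.atleast_2d(p)-c['position'])@Rm(c)
    return np.c_[c['cx']+c['fx']*q[:,0]/-q[:,2], c['cy']-c['fy']*q[:,1]/-q[:,2]]
def at_z(c,uv,z):
    uv=np.atleast_2d(uv).astype(float)
    d=np.c_[(uv[:,0]-c['cx'])/c['fx'],-(uv[:,1]-c['cy'])/c['fy'],-np.ones(len(uv))]@Rm(c).T
    return c['position']+d*((z-c['position'][2])/d[:,2])[:,None]
def crop(c,x0,y0,w,h,s,fn,g=1.6):
    im=c['pixels'][y0:y0+h,x0:x0+w,::-1]
    im=cv2.resize(im,None,fx=s,fy=s,interpolation=cv2.INTER_CUBIC)
    im=(255*(im/255.)**(1/g)).astype(np.uint8)
    cv2.imwrite(fn,im)
E
python3 - <<'E'
from h import *
t=env.read_camera("top");s=env.read_camera("scene")
crop(t,190,170,150,105,5,"pics/t1.png"); crop(s,150,140,190,140,4,"pics/s1.png")
print(proj(s,[[0,0,0],[.247,.6,.22]]),proj(t,[[.247,.6,.22]]))
E
```

```text
[[256.09072039  91.63170614]
 [499.27984691  68.96238005]] [[-25.70937671 378.50411064]]
```

View pics/t1.png

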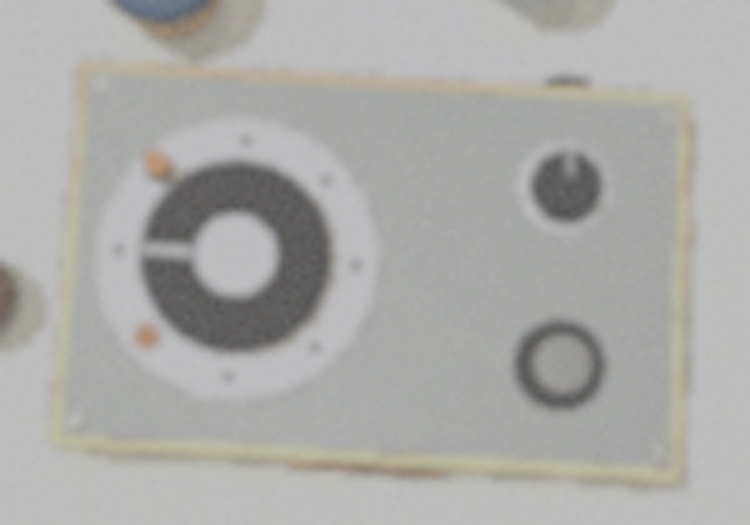

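View pics/s1.png

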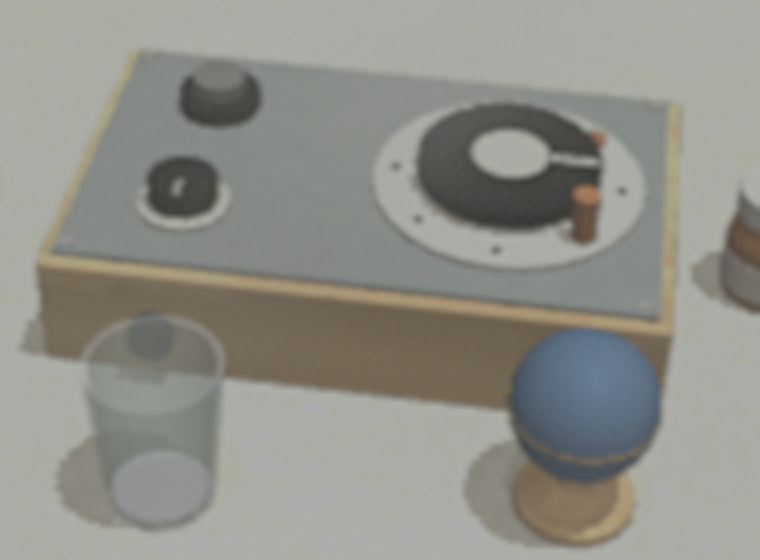

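```bash
python3 - <<'E'
from h import *
t=env.read_camera("top");s=env.read_camera("scene")
def T(u,v,z): return at_z(t,[(u+.5)/5-.5+190,(v+.5)/5-.5+170],z)[0].round(4)
def S(u,v,z): return at_z(s,[(u+.5)/4-.5+150,(v+.5)/4-.5+140],z)[0].round(4)
print('dial',T(236,256,.0905),S(510,154,.0905)); print('pointer',T(145,248,.0905),S(600,161,.0905))
print('start',T(560,363,.088),S(219,76,.088)); print('fan',T(567,186,.089),S(183,175,.089))
print('peg',T(157,161,.102),S(586,193,.102)); print('plug',T(147,336,.077),S(597,138,.077))
print('corners',[T(*p,.07) for p in [(82,65),(690,96),(680,478),(55,443)]])
print('corners',[S(*p,.07) for p in [(42,258),(668,325),(680,102),(136,52)]])
print('globe',S(575,505,0),'beaker',S(160,490,0))
print(env.get_obs()['time_s'])
E
```

```text
dial [0.5793 0.0852 0.0905] [0.5809 0.0853 0.0905]
pointer [0.583  0.1306 0.0905] [0.5812 0.1322 0.0905]
start [ 0.5274 -0.0761  0.088 ] [ 0.5249 -0.0775  0.088 ]
fan [ 0.6158 -0.0806  0.089 ] [ 0.6177 -0.0808  0.089 ]
peg [0.6252 0.1245 0.102 ] [0.6245 0.1243 0.102 ]
plug [0.5401 0.1299 0.077 ] [0.5421 0.1317 0.077 ]
corners [array([0.6799, 0.1672, 0.07  ]), array([ 0.6658, -0.1475,  0.07  ]), array([ 0.4713, -0.1377,  0.07  ]), array([0.4869, 0.1754, 0.07  ])]
corners [array([ 0.6693, -0.1435,  0.07  ]), array([0.6826, 0.1671, 0.07  ]), array([0.4918, 0.1788, 0.07  ]), array([ 0.4805, -0.134 ,  0.07  ])]
globe [0.7395 0.129  0.    ] beaker [ 0.7528 -0.0716  0.    ]
0.3
```

Emit:
send_rows --steps '[[[-0.0228,0.0296,0],[0,0,0],0.0],[[-0.0456,0.0592,0],[0,0,0],0.0],[[-0.0684,0.0888,0],[0,0,0],0.0],[[-0.0912,0.1184,0],[0,0,0],0.0],[[-0.114,0.148,0],[0,0,0],0.0]]' --grip_force 10

```text
time_s: 0.72
tool_pos: [0.3413, 0.4379, 0.2226]
tool_rot: [180.0, -0.0, 67.7]
force: [1.0, 0.3, -0.1]
grip_width: 0.0611
```

Emit:
send_rows --steps '[[[-0.0228,0.0296,0],[0,0,0],0.0],[[-0.0456,0.0592,0],[0,0,0],0.0],[[-0.0684,0.0888,0],[0,0,0],0.0],[[-0.0912,0.1184,0],[0,0,0],0.0],[[-0.114,0.148,0],[0,0,0],0.0]]'

```text
time_s: 1.13
tool_pos: [0.4348, 0.2762, 0.2228]
tool_rot: [180.0, -0.0, 67.7]
force: [0.7, 0.2, 0.2]
grip_width: 0.0285
```

Emit:
send_rows --steps '[[[-0.0228,0.0296,0],[0,0,0],0.0],[[-0.0456,0.0592,0],[0,0,0],0.0],[[-0.0684,0.0888,0],[0,0,0],0.0],[[-0.0912,0.1184,0],[0,0,0],0.0],[[-0.114,0.148,0],[0,0,0],0.0]]'

```text
time_s: 1.55
tool_pos: [0.5284, 0.1145, 0.2229]
tool_rot: [180.0, -0.0, 67.7]
force: [0.3, 0.6, -0.2]
grip_width: 0.0016
```

Emit:
send_rows --steps '[[[-0.007,0.009,0.015],[0,0,-0.1],0.0],[[-0.014,0.018,0.03],[0,0,-0.2],0.0],[[-0.0205,0.0275,0.05],[0,0,-0.3],0.0],[[-0.0205,0.0275,0.07],[0,0,-0.39],0.0],[[-0.0205,0.0275,0.08],[0,0,-0.39],0.0]]'

```text
time_s: 1.97
tool_pos: [0.5444, 0.0856, 0.1402]
tool_rot: [-179.8, 0.1, 90.0]
force: [-1.0, 0.5, 0.2]
grip_width: 0.0006
```

```bash
python3 - <<'E'
from h import *
t=env.read_camera("top");s=env.read_camera("scene")
crop(t,190,170,150,105,5,"pics/t2.png"); crop(s,150,80,190,140,4,"pics/s2.png")
o=env.get_obs();print(o)
E
```

```text
{'time_s': 2.0667, 'qpos': array([-29.9985713 ,   9.83928649,  20.1232089 , 103.94271087,
        -3.65151904,  67.08487151,  81.16266584]), 'joint_velocities': array([-0.55347018, -1.54316784, -0.0098048 , -2.65965072,  0.34041239,
        1.12642973, -0.26197511]), 'effort': array([  0.530331  , -36.11726761,   2.33563162, -28.9747113 ,
         0.06675877,  -0.13945718,   0.13424857]), 'tool_pos': array([0.54381239, 0.08678427, 0.14064008]), 'tool_rot': array([-1.79770340e+02,  4.91567461e-02,  8.98736187e+01]), 'force': array([0.24058754, 0.13809376, 0.03852186]), 'wrist_torque': array([ 0.01803179, -0.01448016, -0.02309028]), 'grip_width': 0.0004783236764507745}
```

View pics/s2.png

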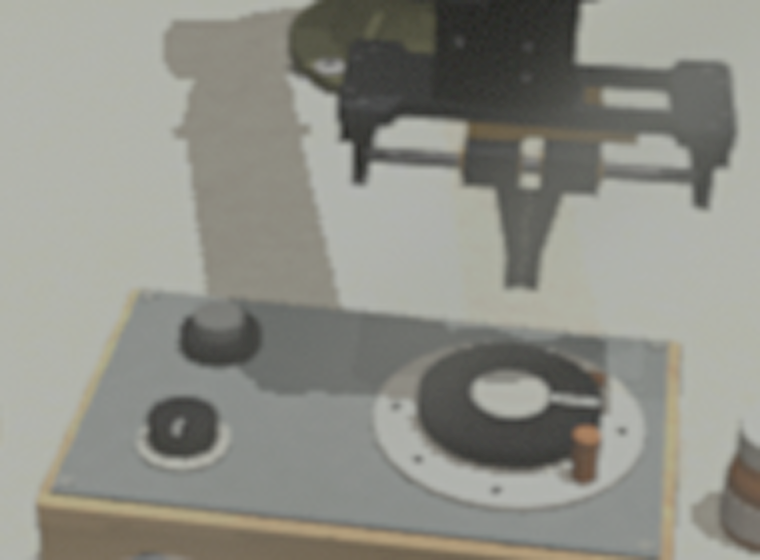

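View pics/t2.png

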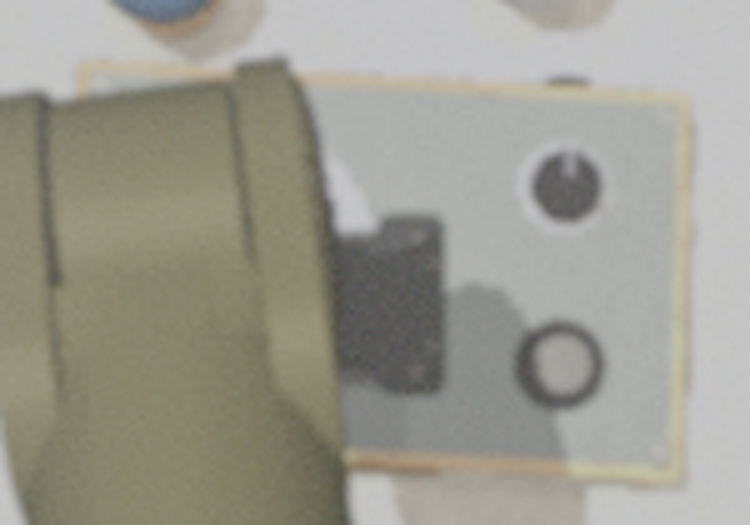

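Emit:
send_rows --steps '[[[0,0,0.015],[0,0,0],0.0],[[0,0,0.03],[0,0,0],0.0],[[0,0,0.04],[0,0,0],0.0],[[0,0,0.045],[0,0,0],0.0],[[0,0,0.045],[0,0,0],0.0]]'

```text
time_s: 2.48
tool_pos: [0.545, 0.0871, 0.0972]
tool_rot: [-179.9, 0.0, 90.0]
force: [-0.8, 0.3, -0.1]
grip_width: 0.0004
```

Emit:
send_rows --steps '[[[0,0,0.001],[0,0,0],0.0],[[0,0,0.002],[0,0,0],0.0],[[0,0,0.003],[0,0,0],0.0],[[0,0,0.004],[0,0,0],0.0],[[0,0,0.004],[0,0,0],0.0]]'

```text
time_s: 2.9
tool_pos: [0.5455, 0.0868, 0.0937]
tool_rot: [180.0, -0.0, 90.0]
force: [0.5, 0.7, 0.2]
grip_width: 0.0005
```

Emit:
send_rows --steps '[[[0,0,0.001],[0,0,0],0.0],[[0,0,0.002],[0,0,0],0.0],[[0,0,0.003],[0,0,0],0.0],[[0,0,0.004],[0,0,0],0.0],[[0,0,0.004],[0,0,0],0.0]]'

```text
time_s: 3.32
tool_pos: [0.5454, 0.0868, 0.09]
tool_rot: [-180.0, -0.0, 90.0]
force: [-2.2, -0.9, 4.8]
grip_width: 0.0005
```

Emit:
send_rows --steps '[[[0,0,0.0005],[0,0,0],0.0],[[0,0,0.001],[0,0,0],0.0],[[0,0,0.0015],[0,0,0],0.0],[[0,0,0.002],[0,0,0],0.0],[[0,0,0.002],[0,0,0],0.0]]'

```text
time_s: 3.73
tool_pos: [0.5454, 0.0869, 0.0887]
tool_rot: [-180.0, -0.0, 90.0]
force: [-4.4, -0.4, 9.8]
grip_width: 0.0007
```

Emit:
send_rows --steps '[[[0.0028,0.0002,0.0],[0,0,0.08],0.0],[[0.0055,0.0007,0.0],[0,0,0.16],0.0],[[0.0082,0.0014,0.0],[0,0,0.24],0.0],[[0.0082,0.0014,0.0],[0,0,0.24],0.0],[[0.0082,0.0014,0.0],[0,0,0.24],0.0]]'

```text
time_s: 4.15
tool_pos: [0.5469, 0.095, 0.0888]
tool_rot: [180.0, -0.0, 76.3]
force: [-3.4, -1.5, 8.8]
grip_width: 0.0005
```

```bash
python3 - <<'E'
from h import *
s=env.read_camera("scene")
crop(s,230,160,100,70,7,"pics/s3.png")
o=env.get_obs();print(o['tool_pos'],o['force'],o['wrist_torque'],o['tool_rot'])
E
```

```text
[0.54692424 0.09493415 0.0887593 ] [-4.0947905  -1.43784942  8.01714662] [-0.2262601   0.77526952  0.06052628] [ 1.79996033e+02 -1.89489623e-02  7.62611187e+01]
```

View pics/s3.png

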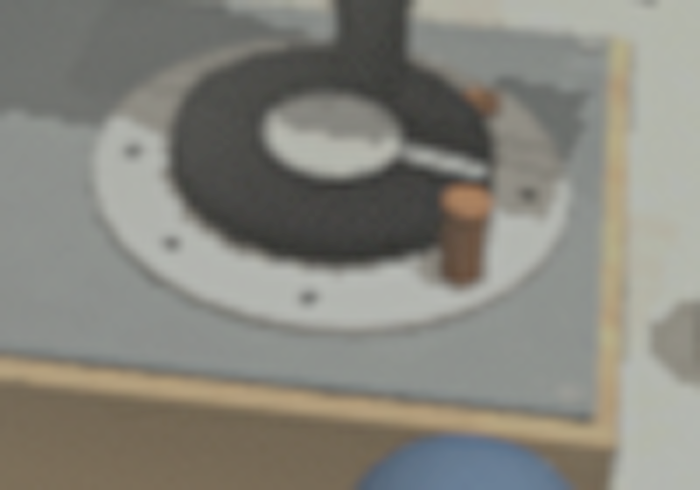

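Emit:
send_rows --steps '[[[0.0028,0.0002,0.0],[0,0,0.08],0.0],[[0.0055,0.0007,0.0],[0,0,0.16],0.0],[[0.0082,0.0014,0.0],[0,0,0.24],0.0],[[0.0108,0.0023,0.0],[0,0,0.32],0.0],[[0.0133,0.0033,0.0],[0,0,0.4],0.0]]'

```text
time_s: 4.62
tool_pos: [0.5549, 0.1083, 0.0893]
tool_rot: [179.9, -0.2, 53.1]
force: [-0.3, 0.5, 6.4]
grip_width: 0.0005
```

```bash
python3 - <<'E'
from h import *
s=env.read_camera("scene")
crop(s,230,160,100,70,7,"pics/s4.png")
o=env.get_obs();print(o['tool_pos'],o['force'],o['wrist_torque'],o['tool_rot'])
E
```

```text
[0.55533003 0.10873113 0.08934239] [0.23423318 0.12885096 7.14940732] [ 0.08183355  0.01326015 -0.02842311] [179.86922974  -0.2493361   52.93429327]
```

View pics/s4.png

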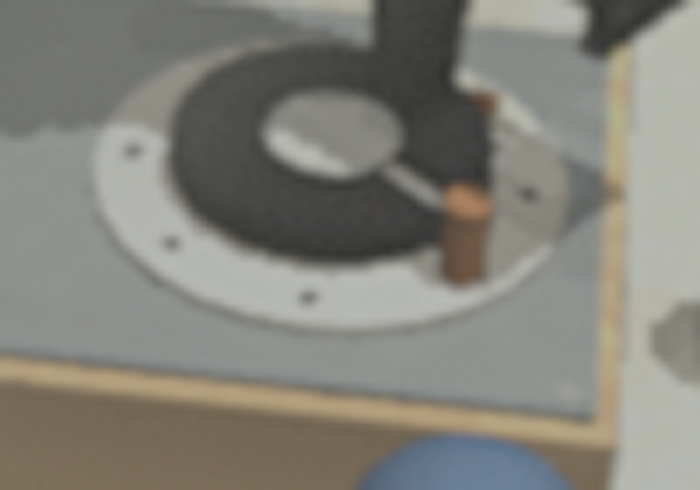

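Emit:
send_rows --steps '[[[0,0,-0.004],[0,0,0],0.0],[[0,0,-0.015],[0,0,0],0.0],[[0,0,-0.03],[0,0,0],0.0],[[0,0,-0.045],[0,0,0],0.0],[[0,0,-0.05],[0,0,0],0.0]]'

```text
time_s: 5.08
tool_pos: [0.5541, 0.107, 0.1399]
tool_rot: [179.9, -0.1, 53.3]
force: [0.5, -0.5, 0.2]
grip_width: 0.0006
```

```bash
python3 - <<'E'
from h import *
s=env.read_camera("scene")
crop(s,230,160,100,70,7,"pics/s5.png")
o=env.get_obs();print(o['tool_pos'],o['force'],o['wrist_torque'],o['tool_rot'])
E
```

```text
[0.55436868 0.10711141 0.14005295] [ 1.20902781 -0.04794912  0.39802879] [-0.03812965 -0.03082053 -0.00581275] [ 1.79892925e+02 -1.69498347e-01  5.33378896e+01]
```

View pics/s5.png

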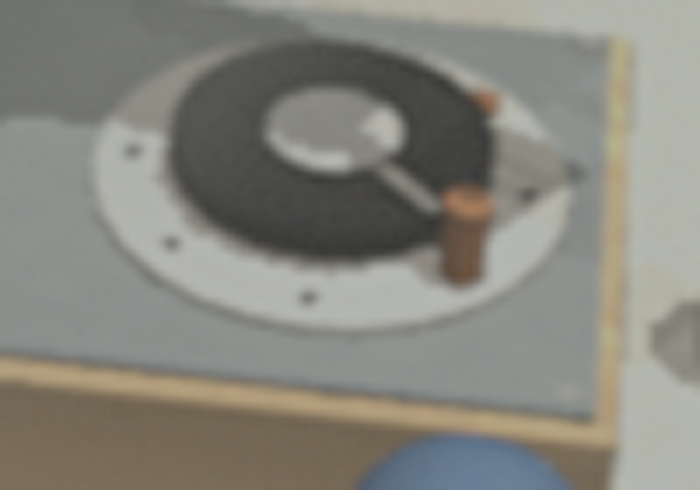

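```bash
python3 - <<'E'
from h import *
s=env.read_camera("scene")
uv=lambda u,v:[(u+.5)/7-.5+230,(v+.5)/7-.5+160]
P=at_z(s,[uv(383,168),uv(436,207),uv(336,130)],.0905)
print(P); c=np.array([.5805,.0853]); 
for p in P: print(np.degrees(np.arctan2(*(p[:2]-c)[::-1])))
a=np.radians([42,87.5]); 
for x in a: print(proj(s,[[c[0]+r*np.cos(x),c[1]+r*np.sin(x),.0905] for r in(24,)]) if 0 else [( (proj(s,[c[0]+r*np.cos(x),c[1]+r*np.sin(x),.0905])[0]-[230,160]+.5)*7-.5) for r in(.024,.044)])
E
```

```text
[[0.59790746 0.10074908 0.0905    ]
 [0.61475653 0.11657264 0.0905    ]
 [0.5808219  0.08624313 0.0905    ]]
41.58898796042739
42.39282391800303
71.15444549757412
[array([385.03532759, 169.02905397]), array([429.76240155, 203.2488859 ])]
[array([413.22839284, 137.13936134]), array([480.4738217 , 143.84338432])]
```

Emit:
send_rows --steps '[[[-0.0328,0.0176,0],[0,0,0],0.0],[[-0.0656,0.0352,0],[0,0,0],0.0],[[-0.0984,0.0528,0],[0,0,0],0.0],[[-0.1312,0.0704,0],[0,0,0],0.0],[[-0.164,0.088,0],[0,0,0],0.0]]'

```text
time_s: 5.6
tool_pos: [0.5245, -0.0785, 0.1366]
tool_rot: [-179.9, 0.0, 53.4]
force: [0.7, -0.9, 0.6]
grip_width: 0.0005
```

Emit:
send_rows --steps '[[[0,0,0.01],[0,0,0],0.0],[[0,0,0.02],[0,0,0],0.0],[[0,0,0.03],[0,0,0],0.0],[[0,0,0.04],[0,0,0],0.0],[[0,0,0.04],[0,0,0],0.0]]'

```text
time_s: 6.02
tool_pos: [0.524, -0.0751, 0.0945]
tool_rot: [-179.8, 0.2, 53.5]
force: [-0.3, 0.8, -0.4]
grip_width: 0.0002
```

```bash
python3 - <<'E'
from h import *
s=env.read_camera("scene")
crop(s,160,110,100,80,7,"pics/s6.png")
t=env.read_camera("top");crop(t,190,170,150,105,5,"pics/t6.png")
o=env.get_obs();print(o['tool_pos'],o['force'],o['tool_rot'])
E
```

```text
[ 0.52548658 -0.07574287  0.09662398] [-0.4265985   0.09931503  0.7838756 ] [-1.79919370e+02  7.09409164e-02  5.34690261e+01]
```

View pics/s6.png

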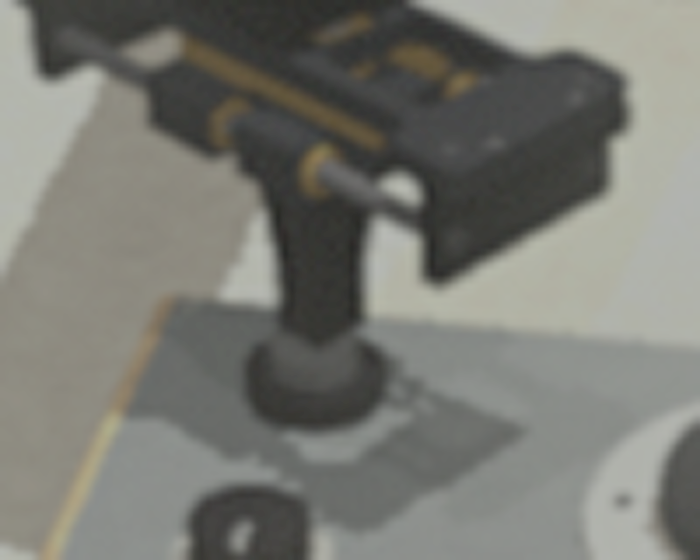

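View pics/t6.png

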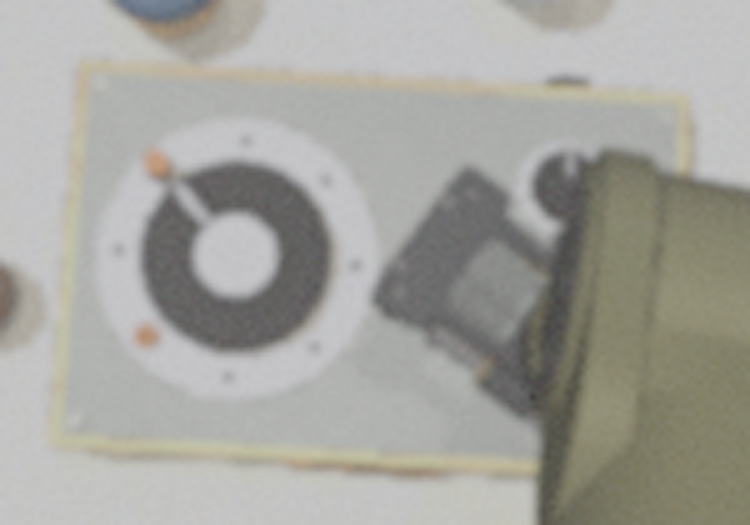

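Emit:
send_rows --steps '[[[0,0.001,0.001],[0,0,0],0.0],[[0,0.002,0.003],[0,0,0],0.0],[[0,0.002,0.006],[0,0,0],0.0],[[0,0.002,0.009],[0,0,0],0.0],[[0,0.002,0.012],[0,0,0],0.0]]'

```text
time_s: 6.53
tool_pos: [0.5284, -0.0781, 0.0862]
tool_rot: [179.9, -0.1, 53.3]
force: [-0.4, -0.5, 16.5]
grip_width: 0.0004
```

Emit:
send_rows --steps '[[[0,0,0.001],[0,0,0],0.0],[[0,0,0.002],[0,0,0],0.0],[[0,0,0.003],[0,0,0],0.0],[[0,0,0.004],[0,0,0],0.0],[[0,0,0.004],[0,0,0],0.0]]'

```text
time_s: 6.95
tool_pos: [0.5286, -0.0782, 0.086]
tool_rot: [180.0, -0.2, 53.3]
force: [-9.6, 0.7, 29.2]
grip_width: 0.0004
```

```bash
python3 - <<'E'
from h import *
s=env.read_camera("scene")
crop(s,180,130,60,50,12,"pics/s7.png",2)
t=env.read_camera("top");crop(t,190,170,150,105,5,"pics/t7.png")
o=env.get_obs();print(o['tool_pos'],o['force'],o['wrist_torque'],o['tool_rot'])
E
```

```text
[ 0.52857643 -0.07815439  0.08595499] [-9.83737672  1.28594397 30.30326207] [ 0.35961741  2.3024462  -0.04560016] [ 1.79988332e+02 -1.71551910e-01  5.33279606e+01]
```

View pics/s7.png

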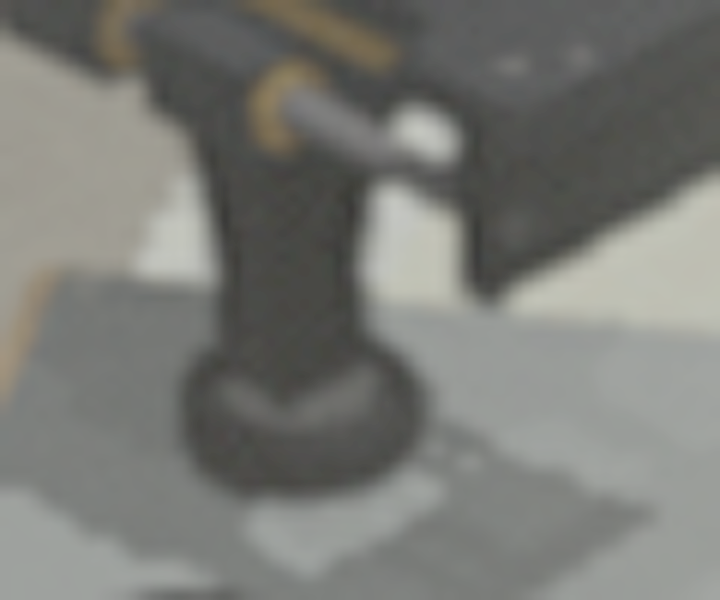

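Emit:
send_rows --steps '[[[0,0,-0.004],[0,0,0],0.0],[[0,0,-0.01],[0,0,0],0.0],[[0,0,-0.02],[0,0,0],0.0],[[0,0,-0.03],[0,0,0],0.05],[[0,0,-0.03],[0,0,0],0.05]]'

```text
time_s: 7.47
tool_pos: [0.5285, -0.0784, 0.1134]
tool_rot: [179.9, -0.1, 53.3]
force: [1.1, -0.7, 0.7]
grip_width: 0.0075
```

Emit:
send_rows --steps '[[[0.01,0,0],[0,0,0],0.05],[[0.02,0,0],[0,0,0],0.05],[[0.03,0,0],[0,0,0],0.05],[[0.03,0,0],[0,0,0],0.05],[[0.03,0,0],[0,0,0],0.05]]'

```text
time_s: 7.88
tool_pos: [0.5455, -0.053, 0.1109]
tool_rot: [-180.0, 0.1, 53.5]
force: [-0.2, 0.2, 0.0]
grip_width: 0.0393
```

Emit:
send_rows --steps '[[[0,0,0],[0,0,0],0.05],[[0,0,0],[0,0,0],0.05],[[0,0,0],[0,0,0],0.05],[[0,0,0],[0,0,0],0.05],[[0,0,0],[0,0,0],0.05]]'

```text
time_s: 8.3
tool_pos: [0.5453, -0.0544, 0.1116]
tool_rot: [180.0, -0.0, 53.3]
force: [-0.4, -0.2, 0.3]
grip_width: 0.0498
```

```bash
python3 - <<'E'
from h import *
s=env.read_camera("scene")
crop(s,170,110,80,70,9,"pics/s8.png",2)
o=env.get_obs();print(o['tool_pos'],o['force'],o['wrist_torque'],o['tool_rot'],o['grip_width'])
E
```

```text
[ 0.54531822 -0.05433175  0.11163477] [ 0.39242131  0.86621696 -0.80515813] [-0.02578106  0.01455089 -0.00595668] [ 1.79996430e+02 -1.23809287e-02  5.33198663e+01] 0.05035865344421275
```

View pics/s8.png

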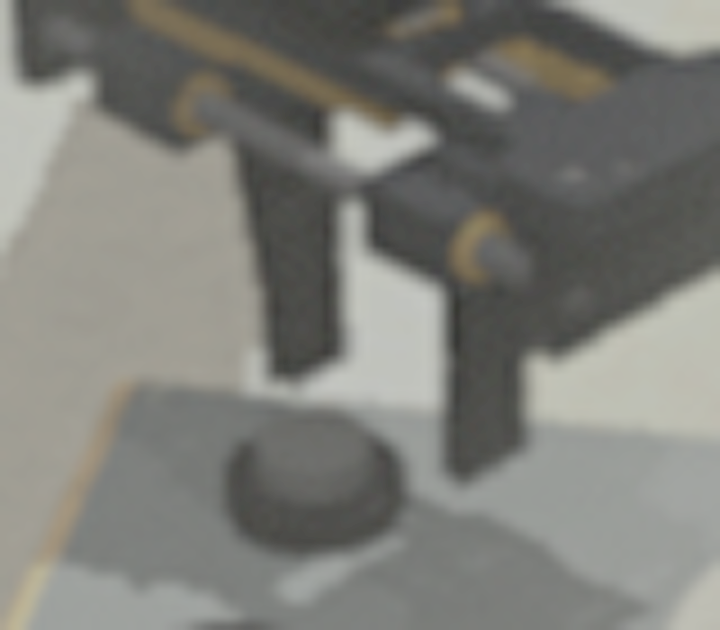

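Emit:
send_rows --steps '[[[0,0,0.006],[0,0,0],0.05],[[0,0,0.012],[0,0,0],0.05],[[0,0,0.018],[0,0,0],0.05],[[0,0,0.021],[0,0,0],0.05],[[0,0,0.021],[0,0,0],0.05]]'

```text
time_s: 8.77
tool_pos: [0.545, -0.0541, 0.0898]
tool_rot: [-180.0, 0.0, 53.3]
force: [-0.5, -0.1, 2.7]
grip_width: 0.05
```

Emit:
send_rows --steps '[[[0,0,0.0015],[0,0,0],0.05],[[0,0,0.003],[0,0,0],0.05],[[0,0,0.0045],[0,0,0],0.05],[[0,0,0.006],[0,0,0],0.05],[[0,0,0.006],[0,0,0],0.05]]'

```text
time_s: 9.18
tool_pos: [0.5452, -0.0541, 0.0862]
tool_rot: [-179.9, -0.0, 53.3]
force: [-5.0, 0.3, 13.0]
grip_width: 0.05
```

```bash
python3 - <<'E'
from h import *
s=env.read_camera("scene")
crop(s,170,110,80,70,9,"pics/s9.png",2)
o=env.get_obs();print(o['tool_pos'],o['force'],o['wrist_torque'],o['tool_rot'],o['grip_width'])
for x,y,z,n in [(.527,-.077,.088,'top'),(.527,-.077,.082,'down')]:
  print(n,[((proj(s,[x+.015*np.cos(a),y+.015*np.sin(a),z])[0]-[170,110]+.5)*9-.5).round() for a in np.arange(4)*np.pi/2])
for z in(.07,.076,.08,.084): print(z,[((proj(s,[.527+.023*np.cos(a),-.077+.023*np.sin(a),z])[0]-[170,110]+.5)*9-.5).round() for a in np.arange(4)*np.pi/2])
E
```

```text
[ 0.54525269 -0.05409834  0.08622054] [-6.11701069  1.12659836 15.32186759] [-0.10617808  1.59326521 -0.16590271] [-1.79943114e+02 -2.34767319e-02  5.33288348e+01] 0.049919786364285776
top [array([304., 481.]), array([375., 451.]), array([324., 413.]), array([254., 442.])]
down [array([305., 501.]), array([375., 471.]), array([325., 433.]), array([255., 462.])]
0.07 [array([301., 561.]), array([409., 513.]), array([331., 455.]), array([225., 500.])]
0.076 [array([300., 541.]), array([408., 493.]), array([331., 435.]), array([224., 480.])]
0.08 [array([300., 527.]), array([408., 480.]), array([330., 422.]), array([223., 467.])]
0.084 [array([299., 514.]), array([408., 467.]), array([330., 408.]), array([222., 453.])]
```

View pics/s9.png

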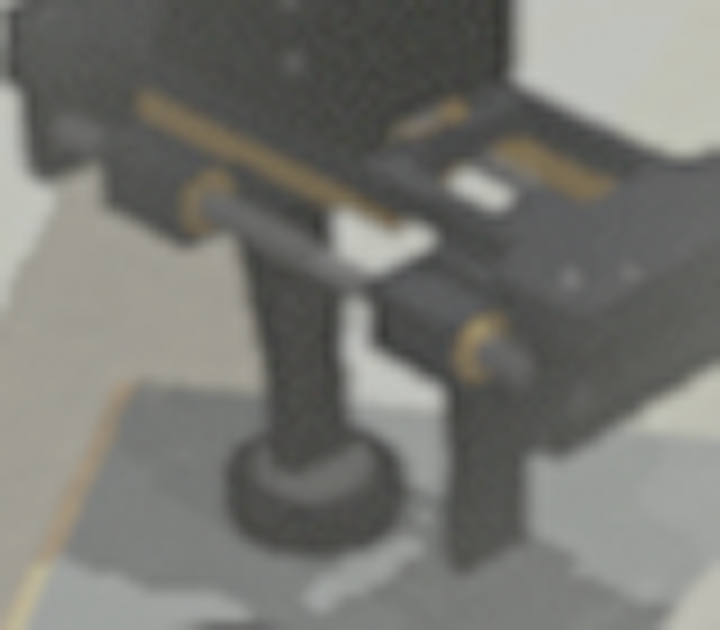

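```bash
python3 - <<'E'
from h import *
s=env.read_camera("scene")
P=at_z(s,[[(u+.5)/9-.5+170,(v+.5)/9-.5+110] for u,v in [(272,460),(296,470),(345,447),(448,562),(465,573),(525,545)]],.0862)
print(P)
o=env.get_obs();M=R.from_euler('xyz',o['tool_rot'],degrees=True).as_matrix()
print((P-o['tool_pos'])@M)
E
python3 - <<'E'
import sys;sys.path.insert(0,'.')
from h import *
im=cv2.imread('pics/s8.png')[380:570,200:430]
im2=cv2.imread('pics/s9.png')[380:570,200:430]
b=np.hstack([im,im2]).astype(float); b=np.clip((b-50)*2.2,0,255)
cv2.imwrite('pics/cmp.png',cv2.resize(b.astype(np.uint8),None,fx=1.7,fy=1.7))
E
```

```text
[[ 0.53148524 -0.08672731  0.0862    ]
 [ 0.53499642 -0.0802042   0.0862    ]
 [ 0.5236659  -0.06994982  0.0862    ]
 [ 0.56833531 -0.03819039  0.0862    ]
 [ 0.57223022 -0.03360002  0.0862    ]
 [ 0.55919868 -0.02096356  0.0862    ]]
[[-3.43849646e-02  8.46055328e-03 -2.48717753e-06]
 [-2.70559350e-02  7.38138009e-03  1.67369224e-06]
 [-2.55972865e-02 -7.83063148e-03  1.69152075e-05]
 [ 2.65529682e-02  9.03259449e-03  2.29354226e-05]
 [ 3.25609064e-02  9.41541374e-03  2.51281510e-05]
 [ 3.49144021e-02 -8.58352762e-03  4.34294970e-05]]
```

View pics/cmp.png

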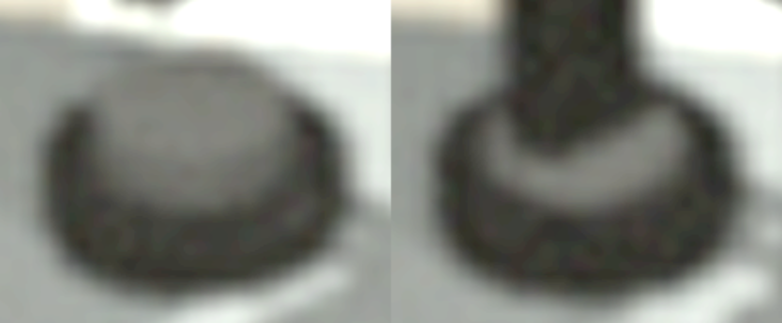

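Emit:
send_rows --steps '[[[0,0,-0.002],[0,0,0],0.05],[[0,0,-0.002],[0,0,0],0.05],[[0,0,-0.002],[0,0,0],0.05],[[0,0,-0.002],[0,0,0],0.05],[[0,0,-0.002],[0,0,0],0.05]]'

```text
time_s: 9.7
tool_pos: [0.5452, -0.0541, 0.0865]
tool_rot: [-180.0, 0.0, 53.3]
force: [-2.3, 0.2, 5.4]
grip_width: 0.0502
```

```bash
cat > m.py <<'E'
from h import *
F=[];P=[]
for i in range(4):
    s=env.read_camera("scene");o=env.get_obs();F.append(np.r_[o['force'],o['wrist_torque']]);P.append(o['tool_pos'])
print(np.mean(P,0).round(4),np.mean(F,0).round(2),o['time_s'])
E
python3 m.py
```

```text
[ 0.5453 -0.0541  0.0865] [-1.94  0.53  4.1  -0.03  0.67 -0.06] 9.9
```

Emit:
send_rows --steps '[[[0,0,-0.0015],[0,0,0],0.05],[[0,0,-0.0015],[0,0,0],0.05],[[0,0,-0.0015],[0,0,0],0.05],[[0,0,-0.0015],[0,0,0],0.05],[[0,0,-0.0015],[0,0,0],0.05]]'

```text
time_s: 10.32
tool_pos: [0.5454, -0.0541, 0.088]
tool_rot: [-180.0, -0.0, 53.3]
force: [-1.8, 0.2, 3.3]
grip_width: 0.0503
```

```bash
python3 m.py
```

```text
[ 0.5454 -0.0541  0.088 ] [-2.25  0.39  3.59 -0.02  0.63 -0.06] 10.5167
```

Emit:
send_rows --steps '[[[0,0,-0.0015],[0,0,0],0.05],[[0,0,-0.0015],[0,0,0],0.05],[[0,0,-0.0015],[0,0,0],0.05],[[0,0,-0.0015],[0,0,0],0.05],[[0,0,-0.0015],[0,0,0],0.05]]'

```text
time_s: 10.93
tool_pos: [0.5455, -0.0541, 0.0896]
tool_rot: [180.0, -0.0, 53.3]
force: [-1.9, -0.3, 2.7]
grip_width: 0.0498
```

```bash
python3 m.py
```

```text
[ 0.5455 -0.0541  0.0896] [-1.73  0.08  2.64 -0.05  0.39 -0.06] 11.1333
```

Emit:
send_rows --steps '[[[0,0,-0.005],[0,0,0],0.05],[[0,0,-0.02],[0,0,0],0.05],[[0,0,-0.05],[0,0,0],0.05],[[0,0,-0.085],[0,0,0],0.05],[[0,0,-0.12],[0,0,0],0.05]]'

```text
time_s: 11.55
tool_pos: [0.5449, -0.0542, 0.2105]
tool_rot: [-180.0, 0.0, 53.3]
force: [0.9, -0.6, 0.4]
grip_width: 0.05
```

Emit:
send_rows --steps '[[[-0.02,0.015,-0.02],[0,0,0],0.05],[[-0.048,0.036,-0.03],[0,0,0],0.05],[[-0.076,0.057,-0.03],[0,0,0],0.05],[[-0.104,0.078,-0.03],[0,0,0],0.05],[[-0.132,0.099,-0.03],[0,0,0],0.05]]'

```text
time_s: 11.97
tool_pos: [0.5463, -0.2206, 0.2402]
tool_rot: [179.9, -0.1, 53.4]
force: [0.2, -0.3, -0.1]
grip_width: 0.0499
```

Emit:
send_rows --steps '[[[-0.025,0.02,0],[0,0,0],0.05],[[-0.05,0.04,0],[0,0,0],0.05],[[-0.075,0.06,0],[0,0,0],0.05],[[-0.085,0.065,0],[0,0,0],0.05],[[-0.085,0.065,0],[0,0,0],0.05]]'

```text
time_s: 12.38
tool_pos: [0.5455, -0.3306, 0.2394]
tool_rot: [180.0, 0.2, 53.0]
force: [-0.6, 0.4, 0.6]
grip_width: 0.0499
```

```bash
python3 - <<'E'
from h import *
t=env.read_camera("top");s=env.read_camera("scene")
crop(t,190,140,150,120,5,"pics/t9.png"); crop(s,110,120,250,160,3,"pics/s10.png")
o=env.get_obs();print(o['tool_pos'],o['time_s'],o['force'])
E
```

```text
[ 0.54752416 -0.32548156  0.23928735] 12.4833 [-0.18925008  0.96822514 -0.00763762]
```

View pics/t9.png

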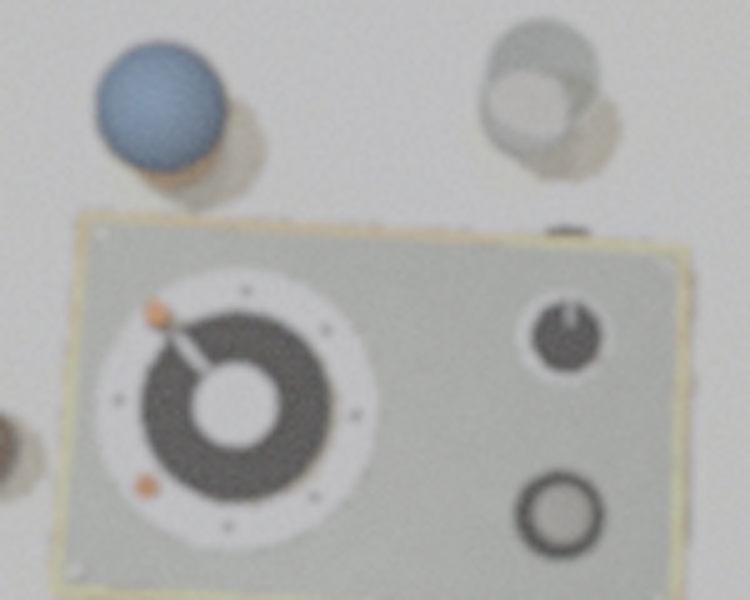

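View pics/s10.png

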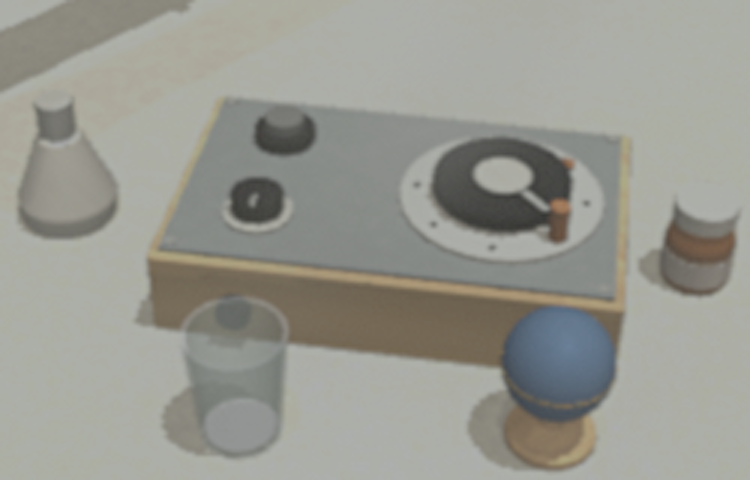

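```bash
python3 - <<'E'
from h import *
a=cv2.imread('pics/s8.png',0);b=cv2.imread('pics/s9.png',0)
for u in(257,264,358,366,374):
  print(u); 
  for n,i in(('up',a),('dn',b)): print(n,[int(i[v-2:v+3,u-2:u+3].mean()) for v in range(405,530,7)])
A=np.clip((a[390:540,215:415].astype(float)-60)*3.,0,255);B=np.clip((b[390:540,215:415].astype(float)-60)*3.,0,255)
out=np.hstack([cv2.resize(x.astype(np.uint8),None,fx=1.9,fy=1.9) for x in(A,B)])
out=cv2.cvtColor(out,cv2.COLOR_GRAY2BGR)
s=env.read_camera('scene')
for k in(0,1):
  for z,r,col in((.088,.015,(0,255,0)),(.082,.015,(0,0,255)),(.080,.023,(255,128,0))):
    if k==0 and z==.082: pass
    a_=np.linspace(0,2*np.pi,60)
    p=proj(s,np.c_[.5265+r*np.cos(a_),-.077+r*np.sin(a_),0*a_+z])
    p=((p-[170,110]+.5)*9-.5-[215,390])*1.9+[k*380,0]
    cv2.polylines(out,[p.astype(np.int32)],True,col,1)
cv2.imwrite('pics/ov.png',out)
E
```

```text
257
up [120, 114, 116, 114, 109, 103, 97, 94, 92, 90, 88, 85, 83, 78, 77, 78, 78, 77]
dn [112, 112, 112, 109, 99, 88, 85, 90, 92, 93, 92, 88, 81, 77, 78, 78, 78, 74]
264
up [120, 113, 114, 111, 109, 108, 106, 103, 101, 98, 94, 91, 88, 81, 79, 80, 77, 77]
dn [99, 99, 101, 99, 89, 82, 87, 94, 98, 101, 101, 97, 87, 79, 77, 78, 78, 75]
358
up [165, 146, 130, 115, 107, 105, 106, 105, 102, 98, 96, 94, 88, 83, 79, 80, 80, 78]
dn [155, 142, 132, 113, 88, 84, 98, 106, 108, 107, 103, 98, 89, 82, 76, 75, 75, 76]
366
up [165, 151, 141, 129, 111, 99, 98, 97, 94, 92, 91, 87, 84, 81, 81, 82, 79, 77]
dn [165, 153, 145, 127, 101, 86, 91, 99, 101, 100, 95, 90, 83, 78, 76, 75, 76, 77]
374
up [167, 154, 149, 141, 121, 98, 86, 84, 85, 85, 83, 81, 81, 82, 85, 85, 79, 75]
dn [168, 156, 150, 140, 118, 91, 78, 83, 88, 86, 82, 81, 78, 74, 75, 77, 74, 72]
```

View pics/ov.png

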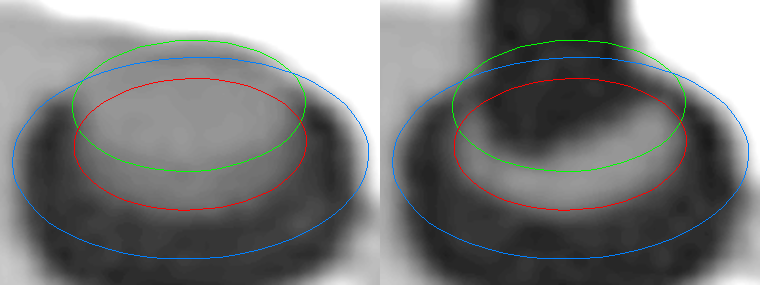

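```bash
python3 -c "
from cell import env
print(env.sign_off())"
```

```text
the job is handed in; nothing more can be done
None
```

The job is done and handed in at about 12.6 s. The large dial is one click clockwise, towards the peg, and the start button was pressed fully down and came back up.

- **Dial:** I turned it by the closed fingertips at about 9 N of pressing force. After release, the scene image put the pointer at about 42°, against about 41–42° for the peg. The final top picture also shows the pointer line opposite the peg.
- **Start button:** I pressed it twice. The first press used the closed fingers and met a hard stop at about 29 N. I could not tell whether it had caught the collar, so I pressed again with a single finger to about 15 N. The picture of that press fits the fully-down outline, and the force fell roughly as the button's spring should as I let it back up. Later pictures show it up again.
- **Left alone:** The fan dial, globe and beaker look unchanged from the first pictures. The jar and bulb are standing with no sign of contact. The arm ended clear, touching nothing.

**Disagreement:** the button's hard stop read 86 mm at the tool tip, not the stated 82 mm. I did not find the cause, and I relied on the picture and the spring force to judge it fully down.

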